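# Press a backing board onto the tile gluing jig

## Robot

A 7-joint arm with a two-finger parallel gripper is mounted at the origin on the work surface. World frame = base frame: x ahead of the robot, y to its left, z up, the work surface at z = 0. Lengths are in m, angles in degrees, forces in N, time in s.
With the tool pointing down it reaches from about 0.425 to 0.875 m from the base axis. Payload 4.7 kg.
Tool frame: the origin (TCP) lies midway between the tips of the shut fingers; the grasp point (between the pads) lies 19 mm behind it; z points along the fingers, y is the direction in which the jaws open and shut (so a half turn about z gives the same grasp; the last joint's range is limited). The gripper opens to 87 mm and grips with 3 to 60 N. Pads are 19 mm wide; open, the fingers measure 117 mm over their backs; the gripper's body (75 mm by 190 mm) begins 51 mm behind the grasp point.
Start: joints at [-67.832, 18.392, -4.016, 83.108, 1.295, 78.541, -3.26], TCP at [0.237, 0.605, 0.223] pointing down, gripper open.
Joint ranges: [-163.93, 163.93], [-17.29, 119.83], [-79.2, 71.16], [3.27, 140.29], [-89.18, 269.18], [5.43, 117.66], [-154.24, 154.24]. Speed limits (degrees/s): [147.25, 147.25, 180, 180, 180, 180, 180].

## Interface

Orientations are given as [roll, pitch, yaw] about the fixed x, y, z axes, in that order (R = Rz(yaw) Ry(pitch) Rx(roll)).
In Python, from cell import env gives the robot as it stands.
- The arm moves only by the tool apply_moves, never from a script. Its argument "targets" is a list of rows, each a list of 2 entries, a list of its own where there are three numbers: the shift along the world's x, y, z in mm, then the turn, a rotation vector about the world's x, y, z in rad. A call has 1 to 8 rows; each row is the pose to reach, as a shift and turn from the pose commanded when the call began; what a row does not reach only later rows make up. A row lasts 1/10 s, in which the tool goes at most 50 mm and 8.59 degrees, less where a joint would pass 70% of its speed; a pose out of reach is approached as far as the arm can. A call with a gripper value outside its range is refused whole. "hand" is the finger opening in mm, from 0 to 87, set as the call begins (left out, the last holds). The fingers move at their own pace and stop on an object; "squeeze" is the grip in N (left out, the last holds). Time passes only in rows, so rows that repeat a pose let the fingers close. It gives the time, the measured TCP pose, the force and the opening at its end, in the units of the state.
- env.get_obs(): the state, without advancing time (a new reading comes with each control period).
- env.read_camera(name): name is "scene" or "top"; returns a dict with "image" (480x640x3 uint8, red, green, blue), "camera_matrix" (3x3 intrinsics, pixels), "camera_from_world" (4x4, takes a point from world to camera coordinates). Camera axes: x right, y down, z forward; pixel columns grow to the right and rows downward; lengths in m; the calibration is good to about 2 mm. A picture is of the moment at which its call begins. There is no depth.
- env.sign_off(): hands the job in, once; it reports no verdict.
Trained networks look in a picture, given as the dict that the camera call returned (one of the last four; its "shot" number tells which), for a name from the list of things; names that differ only in an ending like _2 or _b are one class to them, and where a whole thing is asked for, a point or a joint stands for the part that bears it (a point fixed in the world has none). Each returns a list of dicts, best first, with "conf" (0 to 1); they miss things now and then, are a little off and sometimes report something else, mostly with a low value. They report only what shows in the picture. A call takes as long as a camera call. They do not tell look-alikes from the thing itself.
- env.regions_of(picture, target): "region" (480x640 bool, what is visible of it) and "rect" ([left, top, right, bottom] in pixels, round what is visible of it).
The state is a dict: "time_s": time; "qpos": joint angles; "joint_velocities": joint speeds; "effort": joint torques, N m; "tool_pos": TCP position; "tool_rot": TCP orientation; "force": force on the tool from outside, world axes, zero at the start; "wrist_torque": the same for the moment, N m; "grip_width": finger opening in m.
Only numpy, scipy, OpenCV 4.12 (cv2) and the standard library are available. Lean on these libraries where they do the work, as an engineer would, in place of code of your own. Each camera call takes 0.05 s, during which the arm holds its last target. There are 200 camera calls.

## Task

On the tile gluing jig, swing the open aluminium edge frame down around the tiles and press its tab until it snaps fully shut past its ball catches. Then take the backing board with the two drilled holes, fit it over the jig's two dowels until it lies flat on the tiles, and press it down firmly, with about 10 N, for the glue to grab. Finish while still holding the board pressed down like that, without letting up, and leave everything else on the bench where it lies.

Things in the scene. Friction and masses are not known exactly. Their poses are not given: they have to be found in the camera images.
- jig: Tile gluing jig fixed to the bench: plywood base 144 (x) x 200 (y) x 18 mm; in its middle a field of triangular tiles, 58 (x) x 100 (y) mm, top 24 mm above the bench. Two upright steel dowels, 10 mm thick, bullet-nosed, at x = 0, y = +75 and -75 mm, reach 22 mm above the tiles. Origin: middle of the underside. x points to the hinge side (away from the robot), z up; yaw within 0.25 rad of the world's
- edge_frame (a joint): Angle (rad) of the jig's hinged aluminium edge frame (98 x 124 mm, 3 mm bar): 0 = shut, flat on the base round the tiles, its top 3 mm below theirs; grows as it opens upward, at most 1.4. Stiff hinge: it stays where it is left. Two spring ball catches stop its free edge at about 0.08 rad; about 9 N down on the tab snaps it past them, and it then stays shut, below 0.01
- hinge (a point): Middle of the edge frame's hinge axis, on the jig at x = +52 mm, y = 0, 19.5 mm above the bench; the axis runs along the jig's y
- tab (a point): Middle of the rubber strip on the upper face of the frame's tab, 118 mm from the hinge axis; moves with the frame. The tab is 40 mm wide, 3 mm thick and reaches from 101 mm (free edge) to 129 mm from the hinge axis. x points from tab to hinge, z out of the face that is on top when shut. Shut, the point is 21.5 mm above the bench, at the jig's x = -66 mm
- seat (a point): Middle of the tiles' top, midway between the dowels, 24 mm above the bench; axes as the jig's. The centre of the board's underside belongs here. The tiles are hard and do not give; about 10 N, well above the board's own weight, is a proper press
- dowel_a (a point): Tip of the dowel at the jig's y = +75 mm, 46 mm above the bench
- dowel_b (a point): Tip of the dowel at the jig's y = -75 mm, 46 mm above the bench
- board: Backing board: light wooden batten 58 (x) x 180 (y) x 30 (z) mm, about 0.22 kg, with two 12 mm holes right through it on its centre line at y = +75 and -75 mm and five fine saw cuts across its top. Lies flat on the bench left or right of the jig, its length roughly along the world's x. Origin: centre of its underside. Either way round will do
- offcut: Plain batten offcut without holes, 58 (x) x 145 (y) x 30 mm, not to be used; lies on the other side of the jig. Origin: centre of its underside
- tape_roll: Roll of masking tape, 90 mm across, 24 mm high, lying flat. Origin: centre of its underside
- phone: Black phone 70 x 142 x 9 mm, lying face up. Origin: centre of its underside
- glue_jar: White jar, 66 mm across, 85 mm high, standing. Origin: centre of its underside
- c_clamp: Steel C-clamp, about 100 x 210 mm, 20 mm high, lying flat. Origin: under the middle of its frame
- filling_knife: Filling knife, 200 mm long, lying behind the jig. Origin: under its middle
- mixing_cup: White open cup, 68 mm across, 75 mm high, standing. Origin: centre of its underside
Things that resemble listed ones, but are neither listed nor needed, are in the scene too. What is shaped like the board but blue is not meant.

How it is judged:
By the outcome, as a careful person would: the job done as asked, in the order asked, and still so for the second after the job is handed in, while the arm keeps its last pose, push and grip.
It also fails if it takes over 48 s, if anything falls off the work surface, if the arm or the gripper's body presses on something with over 40 N, if the wrist force passes 120 N, or if a joint passes its speed limit or range.

## Working session

There is one attempt and no reset: what is moved stays moved. The work goes in short steps, Python scripts to look and compute and a tool call to move; the robot and the scene stay as the last step left them, time stands still between calls to the robot, and variables do not carry over. Pictures are saved under pics/ and viewed, about 8 in all and at most 12, crops included, and the job is handed in when it is done.

Besides the shell and the picture viewer there is one more tool, called after ">>>" as a command line: name --argument value ..., lists and objects as JSON in quotes. apply_moves: Moves the arm, as the interface text tells. Its arguments: {"type":"object","properties":{"targets":{"type":"array","items":{"type":"array"}},"hand":{"type":"number"},"squeeze":{"type":"number"}},"required":["targets"]}

```bash
mkdir -p pics; ls; python3 - <<'E'
from cell import env
import cv2,numpy as np
np.set_printoptions(precision=4,suppress=True)
o=env.get_obs();print(o)
for n in("top","scene"):
    p=env.read_camera(n);cv2.imwrite(f"pics/{n}0.png",p["image"][:,:,::-1])
    print(n,p["shot"],p["camera_matrix"].tolist(),p["camera_from_world"])
    for t in("jig","edge_frame","board","offcut","tab","dowel_a"):
        try:
            for r in env.regions_of(p,t)[:3]:print(t,round(r["conf"],2),r["rect"],int(r["region"].sum()))
        except Exception as e:print(t,e)
E
```

```text
pics
{'time_s': 0.0, 'qpos': array([-67.8305,  18.4403,  -4.0141,  83.1738,   1.2955,  78.5432,
        -3.26  ]), 'joint_velocities': array([ 0.0166,  0.0675,  0.0532,  0.0005, -0.0764, -0.0744,  0.0623]), 'effort': array([ -0.0001, -49.129 ,  -0.4038, -31.2521,  -0.0637,   0.0437,
         0.0002]), 'tool_pos': array([0.2366, 0.6048, 0.2215]), 'tool_rot': array([-179.8879,    0.0067,  158.6389]), 'force': array([ 0.0199,  0.2378, -0.0327]), 'wrist_torque': array([-0.0153, -0.02  ,  0.0031]), 'grip_width': 0.08723464216581334}
top 1 [[453.65994231756696, 0.0, 313.0726325466013], [0.0, 453.65994231756696, 240.60118897565403], [0.0, 0.0, 1.0]] [[ 0.0066 -1.     -0.0051  0.0611]
 [-0.9843 -0.0056 -0.1763  0.5341]
 [ 0.1762  0.0062 -0.9843  0.9961]
 [ 0.      0.      0.      1.    ]]
jig 0.72 [274.6, 198.8, 366.3, 271.4] 5054
edge_frame 0.83 [287.9, 207.9, 346.9, 224.4] 301
board 0.92 [165.7, 235.8, 243.6, 265.4] 2017
board 0.62 [336.7, 294.3, 407.2, 364.1] 2060
board 0.61 [105.0, 319.5, 153.5, 403.3] 2483
offcut 0.93 [425.1, 233.5, 485.0, 259.3] 1621
tab 0.9 [290.8, 209.6, 347.8, 224.6] 356
dowel_a 0.76 [274.8, 201.1, 362.6, 265.2] 5094
scene 2 [[442.5161299462796, 0.0, 318.4928396495845], [0.0, 442.5161299462796, 243.54062125330108], [0.0, 0.0, 1.0]] [[ 0.7438  0.6683 -0.0092 -0.4284]
 [ 0.5225 -0.59   -0.6156 -0.1749]
 [-0.4169  0.453  -0.788   1.3149]
 [ 0.      0.      0.      1.    ]]
jig 0.61 [284.4, 236.6, 374.3, 318.7] 4205
edge_frame 0.91 [318.4, 234.2, 356.6, 300.1] 815
board 0.94 [193.6, 242.8, 266.9, 272.1] 1727
board 0.74 [318.0, 120.2, 370.7, 155.3] 1010
board 0.59 [354.2, 178.8, 406.9, 233.7] 1459
offcut 0.96 [180.4, 329.6, 250.9, 397.1] 2242
offcut 0.53 [284.8, 236.2, 372.7, 318.7] 4240
tab 0.68 [319.9, 235.7, 360.1, 301.6] 861
dowel_a 0.62 [281.4, 236.5, 372.1, 320.8] 4159
```

View pics/top0.png

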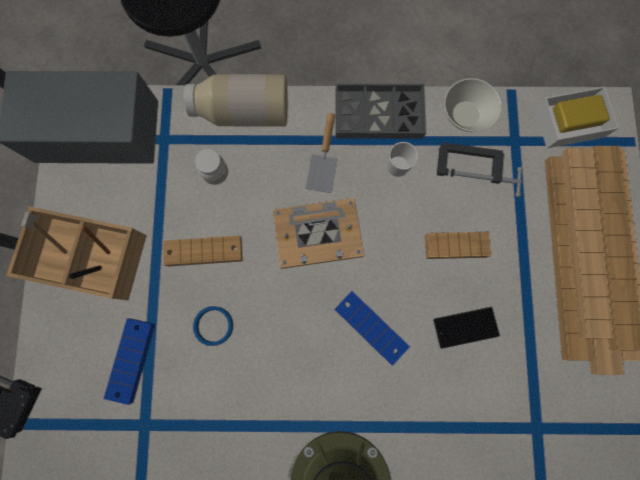

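View pics/scene0.png

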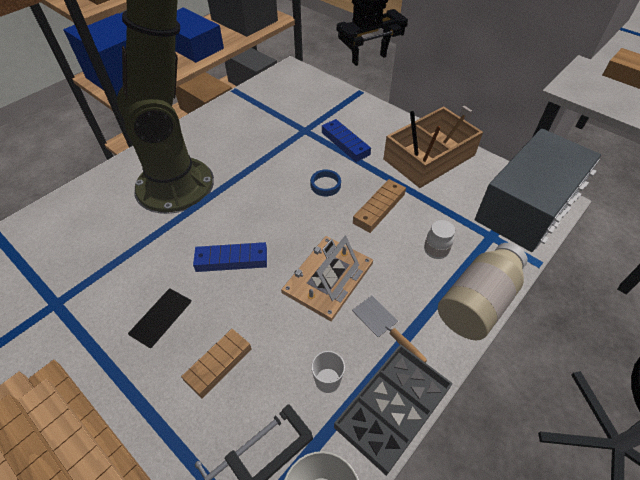

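```bash
python3 - <<'E'
import cv2
a=cv2.imread("pics/top0.png");s=cv2.imread("pics/scene0.png")
j=cv2.resize(a[192:277,268:373],None,fx=7,fy=7,interpolation=2);cv2.imwrite("pics/c1.png",j)
cv2.imwrite("pics/c2.png",cv2.resize(s[230:325,275:380],None,fx=6,fy=6,interpolation=2))
E
```

```text
(no output)
```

View pics/c1.png

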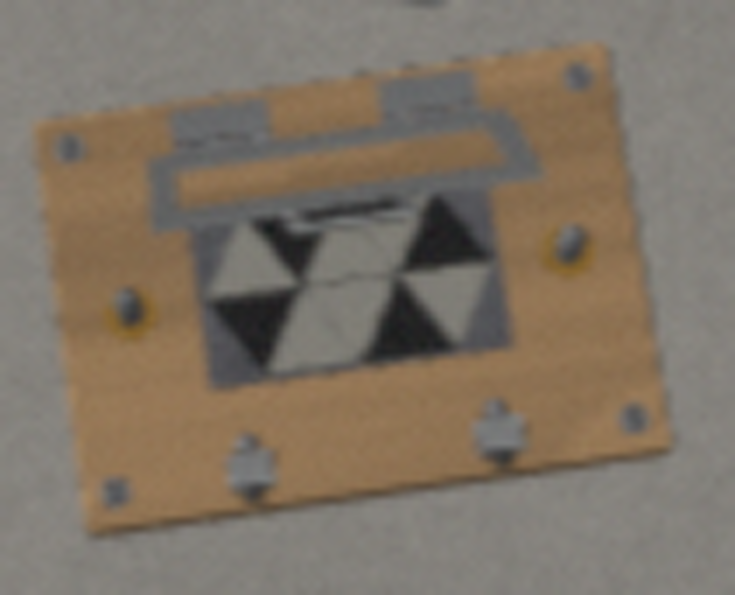

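View pics/c2.png

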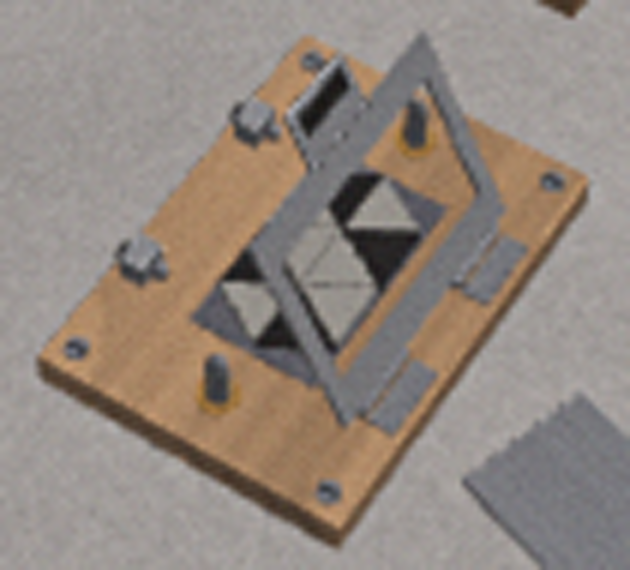

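```bash
cat > h.py <<'E'
import numpy as np,cv2
from scipy.optimize import least_squares
K={"top":np.array([[453.66,0,313.07],[0,453.66,240.6],[0,0,1]]),"scene":np.array([[442.516,0,318.493],[0,442.516,243.541],[0,0,1]])}
def proj(p,X):
    T=p["camera_from_world"];c=(T[:3,:3]@np.asarray(X).T).T+T[:3,3];u=c@p["camera_matrix"].T
    return u[:,:2]/u[:,2:]
def place(x,y,yaw,P):
    P=np.asarray(P,float);c,s=np.cos(yaw),np.sin(yaw)
    return np.c_[x+c*P[:,0]-s*P[:,1],y+s*P[:,0]+c*P[:,1],P[:,2]]
def fr(a,d,y,h=0): # frame pt, d from hinge, h normal offset
    return [.052-d*np.cos(a)+h*np.sin(a)*1,y,.0195+d*np.sin(a)+h*np.cos(a)]
def ray(p,uv,z):
    T=p["camera_from_world"];R=T[:3,:3];o=-R.T@T[:3,3]
    d=R.T@np.linalg.inv(p["camera_matrix"])@np.array([uv[0],uv[1],1.]);return o+d*(z-o[2])/d[2]
E
python3 - <<'E'
from cell import env
from h import *
np.set_printoptions(precision=4,suppress=True)
P=[env.read_camera("top"),env.read_camera("scene")]
C=lambda x,y:[x,y,.018]
J=[C(.072,.1),C(.072,-.1),[0,.075,.046],[0,-.075,.046],[-.029,.05,.024],[-.029,-.05,.024]]
T=np.array([[38,122],[607,43],[130,290],[572,228],[212,388],[512,347]])/7+[268,192]
S_=[C(-.072,-.1),C(.072,.1),C(.072,-.1),C(-.072,.1),[0,.075,.046],[0,-.075,.046]]
S=np.array([[38,362],[587,185],[338,530],[308,38],[412,103],[213,358]])/6+[275,230]
FT=np.array([[155,230],[540,172]])/7+[268,192];FS=np.array([[425,35],[255,250],[325,100]])/6+[275,230]
def res(v,full=0):
    x,y,w,a=v
    r=[proj(P[0],place(x,y,w,J))-T,proj(P[1],place(x,y,w,S_))-S,
       proj(P[0],place(x,y,w,[fr(a,.101,.062),fr(a,.101,-.062)]))-FT,
       proj(P[1],place(x,y,w,[fr(a,.101,.062),fr(a,.101,-.062),fr(a,.118,0)]))-FS]
    return r if full else np.concatenate(r).ravel()
s=least_squares(res,[.55,0,.1,1.2],loss="soft_l1");print(s.x);[print(q) for q in res(s.x,1)]
x,y,w,a=s.x
print("tab",place(x,y,w,[fr(a,.118,0)]),"shut",place(x,y,w,[fr(0,.118,0)]),"dowels",place(x,y,w,J[2:4]))
# board: mask rect fit, both pictures
for p in P:
    r=env.regions_of(p,"board")
    for q in r[:4]:
        m=q["region"].astype("uint8");rc=cv2.minAreaRect(cv2.findNonZero(m));ctr=rc[0]
        b=[ray(p,c,.03)[:2] for c in cv2.boxPoints(rc)]
        print(round(q["conf"],2),ctr,ray(p,ctr,.03),np.array(b).tolist())
a=P[0]["image"][:,:,::-1];cv2.imwrite("pics/c3.png",cv2.resize(a[225:275,155:255],None,fx=7.5,fy=7.5,interpolation=2))
E
```

```text
[0.5598 0.053  0.1498 1.1251]
[[-1.0454 -0.6728]
 [ 0.0532 -1.0153]
 [-0.6361  0.8089]
 [ 0.361   0.5342]
 [ 0.4311 -0.9137]
 [-0.3341 -1.076 ]]
[[-1.0274 -0.8917]
 [ 0.4231 -1.4809]
 [-0.4883  0.2398]
 [-1.0008 -1.0484]
 [ 0.4645 -0.2796]
 [ 0.139   0.0431]]
[[-0.7005 -0.8949]
 [ 0.6585 -0.6086]]
[[-0.5069 -0.4013]
 [-1.1122  0.1277]
 [-0.4917  0.9353]]
tab [[0.5609 0.0532 0.126 ]] shut [[0.4945 0.0432 0.0195]] dowels [[ 0.5486  0.1272  0.046 ]
 [ 0.571  -0.0211  0.046 ]]
0.92 (129.18519592285156, 361.0085144042969) [0.2607 0.4743 0.03  ] [[0.1809359226364362, 0.5255776856449608], [0.3602065283210189, 0.4905924745834664], [0.3426504648507481, 0.4216169034886999], [0.1645040465105736, 0.4585740688145062]]
0.82 (202.85533142089844, 250.51052856445312) [0.5119 0.3216 0.03  ] [[0.5357996160585095, 0.4179065435794694], [0.5505826802610845, 0.23275083862581555], [0.4881816922961991, 0.22613480685291096], [0.47363583374648394, 0.40938325828709343]]
0.7 (372.351318359375, 327.3208923339844) [ 0.3384 -0.0709  0.03  ] [[0.3792687620434366, 0.016238123277696276], [0.4234519141822806, -0.026608
[... 344 characters left out ...]
379.07440185546875, 205.54698181152344) [0.521  0.3105 0.03  ] [[0.49149479979020844, 0.21943091261609715], [0.47499597747705036, 0.42840386133011354], [0.5519824801439276, 0.4060748072799403], [0.5620926125005503, 0.20513756693822094]]
0.8 (229.517578125, 256.8103332519531) [ 0.3459 -0.0779  0.03  ] [[0.24582470016495805, -0.11810521559982395], [0.37777672605031476, 0.016955075397946162], [0.4418415864935217, -0.039377834384236754], [0.3155647050873899, -0.16799923656647095]]
0.16 (334.5, 265.0) [0.5595 0.0779 0.03  ] [[0.5220076495554228, -0.00021678113462358928], [0.490494857187002, 0.165142724060508], [0.5984618306466134, 0.15902933450296974], [0.6209010804418311, 0.0004210018326986642]]
```

View pics/c3.png

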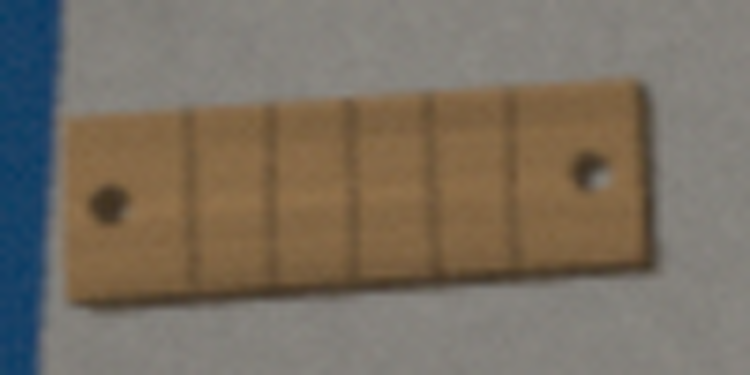

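```bash
python3 - <<'E'
from cell import env
from h import *
np.set_printoptions(precision=4,suppress=True)
P=[env.read_camera("top"),env.read_camera("scene")]
C=lambda x,y:[x,y,.018]
J=[C(.072,.1),C(.072,-.1),[0,.075,.046],[0,-.075,.046],[-.029,.05,.024],[-.029,-.05,.024]]
T=np.array([[38,122],[607,43],[130,290],[572,228],[212,388],[512,347]])/7+[267.57,191.57]
S_=[C(-.072,-.1),C(.072,.1),C(.072,-.1),C(-.072,.1),[0,.075,.046],[0,-.075,.046]]
S=np.array([[38,362],[587,185],[338,530],[308,38],[412,103],[213,358]])/6+[274.58,229.58]
FT=np.array([[155,230],[540,172]])/7+[267.57,191.57];FS=np.array([[425,35],[255,250],[325,100]])/6+[274.58,229.58]
def res(v):
    x,y,w,a=v
    return np.concatenate([proj(P[0],place(x,y,w,J))-T,proj(P[1],place(x,y,w,S_))-S,
       proj(P[0],place(x,y,w,[fr(a,.101,.062),fr(a,.101,-.062)]))-FT,
       proj(P[1],place(x,y,w,[fr(a,.101,.062),fr(a,.101,-.062),fr(a,.118,0)]))-FS]).ravel()
s=least_squares(res,[.55,0,.1,1.2],loss="soft_l1");print(s.x,2*s.cost)
x,y,w,a=s.x
t=env.get_obs()["tool_pos"]
for q in (1.3,1.2,1.1,1.,.9,.8,.7,.6,.5,.4,.3,.2,.12,.08,.0):
    f=np.array(fr(q,.122,0,.002));f[0]+=.01;W=place(x,y,w,[f])[0]
    if q==1.3:W0=W;print("W0",W0,"shift from now mm",(W-t)*1e3)
    print(q,(W-W0)*1e3)
uv=np.array([[110,205],[592,172]])/7.5+[154.57,224.57]
h=[ray(P[0],c,.03) for c in uv];print("holes",h,np.linalg.norm(h[0]-h[1]),"mid",(h[0]+h[1])/2,"yaw",np.arctan2(-(h[0]-h[1])[0],(h[0]-h[1])[1]))
E
```

```text
[0.5594 0.0536 0.1492 1.1253] 11.711752712386946
W0 [0.5904 0.0583 0.1376] shift from now mm [ 353.5782 -547.1193  -85.0016]
1.3 [0. 0. 0.]
1.2 [-11.5065  -1.7299  -3.6556]
1.1 [-22.5946  -3.397   -8.4546]
1.0 [-33.1536  -4.9844 -14.349 ]
0.9 [-43.0779  -6.4765 -21.28  ]
0.8 [-52.2683  -7.8582 -29.1782]
0.7 [-60.6331  -9.1158 -37.9649]
0.6 [-68.0887 -10.2367 -47.552 ]
0.5 [-74.5605 -11.2097 -57.844 ]
0.4 [-79.984  -12.0251 -68.7379]
0.3 [-84.3048 -12.6747 -80.125 ]
0.2 [-87.4799 -13.1521 -91.8913]
0.12 [ -89.1733  -13.4067 -101.4986]
0.08 [ -89.7338  -13.4909 -106.3459]
0.0 [ -90.2777  -13.5727 -116.0891]
holes [array([0.5081, 0.4   , 0.03  ]), array([0.5194, 0.2503, 0.03  ])] 0.15014082866068032 mid [0.5138 0.3251 0.03  ] yaw 0.07514236699096885
```

>>> apply_moves --targets '[[[27,-42,0],[0,0,0.1]],[[54,-84,0],[0,0,0.2]],[[81,-126,0],[0,0,0.3]],[[108,-168,0],[0,0,0.4]],[[135,-210,0],[0,0,0.5]],[[162,-251,0],[0,0,0.515]],[[189,-293,0],[0,0,0.515]],[[216,-335,0],[0,0,0.515]]]' --hand 0

```text
time_s: 1.8
tool_pos: [0.4536, 0.2686, 0.223]
tool_rot: [180.0, 0.1, -171.8]
force: [0.6, 0.5, 1.2]
grip_width: 0.0309
```

>>> apply_moves --targets '[[[27,-42,0],[0,0,0]],[[54,-84,0],[0,0,0]],[[81,-126,0],[0,0,0]],[[108,-168,0],[0,0,0]],[[137,-212,0],[0,0,0]],[[137,-212,-30],[0,0,0]],[[137,-212,-60],[0,0,0]],[[137,-212,-60],[0,0,0]]]'

```text
time_s: 2.6
tool_pos: [0.5869, 0.0577, 0.1583]
tool_rot: [-180.0, -0.5, -171.9]
force: [-0.1, 0.3, -1.6]
grip_width: 0.0004
```

>>> apply_moves --targets '[[[0,0,-25],[0,0,0]],[[-12,-2,-29],[0,0,0]],[[-23,-3,-34],[0,0,0]],[[-33,-5,-39],[0,0,0]],[[-43,-6,-46],[0,0,0]],[[-52,-8,-54],[0,0,0]],[[-61,-9,-63],[0,0,0]],[[-68,-10,-73],[0,0,0]]]'

```text
time_s: 3.4
tool_pos: [0.5213, 0.0484, 0.0894]
tool_rot: [180.0, 0.0, -171.8]
force: [-0.1, -0.9, 0.2]
grip_width: 0.0002
```

>>> apply_moves --targets '[[[-6,-1,-10],[0,0,0]],[[-12,-2,-21],[0,0,0]],[[-16,-2,-33],[0,0,0]],[[-19,-3,-44],[0,0,0]],[[-20,-3,-50],[0,0,0]],[[-20,-3,-50],[0,0,0]]]'

```text
time_s: 4.0
tool_pos: [0.5008, 0.0452, 0.0383]
tool_rot: [-180.0, -0.1, -171.9]
force: [-0.3, -0.6, 0.1]
grip_width: 0.0004
```

```bash
python3 - <<'E'
from cell import env
import cv2
p=env.read_camera("scene");cv2.imwrite("pics/s1.png",cv2.resize(p["image"][215:325,265:385,::-1],None,fx=5,fy=5,interpolation=2));print(env.get_obs()["force"])
E
```

```text
[0.73060719 0.19443134 1.16564091]
```

View pics/s1.png

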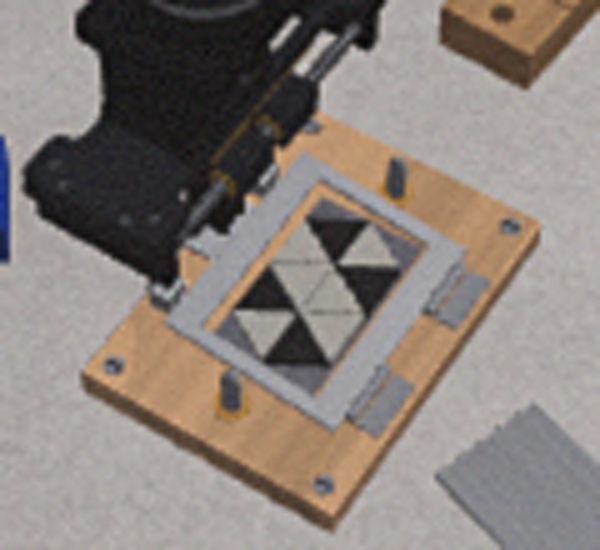

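The frame has swung down to near the catches (free edge about (180,320)–(310,160) in the crop), with the fingers over the tab. Next I press the tab down.

>>> apply_moves --targets '[[[0,0,-2],[0,0,0]],[[0,0,-4],[0,0,0]],[[0,0,-6],[0,0,0]],[[0,0,-8],[0,0,0]],[[0,0,-8],[0,0,0]]]'

```text
time_s: 4.55
tool_pos: [0.5019, 0.0454, 0.0316]
tool_rot: [180.0, 0.0, -171.9]
force: [0.2, -0.8, 1.0]
grip_width: 0.0005
```

>>> apply_moves --targets '[[[0,0,-2],[0,0,0]],[[0,0,-4],[0,0,0]],[[0,0,-6],[0,0,0]],[[0,0,-6],[0,0,0]]]'

```text
time_s: 4.95
tool_pos: [0.5017, 0.0454, 0.0255]
tool_rot: [180.0, 0.0, -171.9]
force: [-0.5, -0.6, -0.4]
grip_width: 0.0004
```

>>> apply_moves --targets '[[[0,0,-1],[0,0,0]],[[0,0,-2],[0,0,0]],[[0,0,-3],[0,0,0]],[[0,0,-3],[0,0,0]]]'

```text
time_s: 5.35
tool_pos: [0.5016, 0.0453, 0.0223]
tool_rot: [-180.0, -0.0, -171.8]
force: [0.8, -1.0, -0.2]
grip_width: 0.0006
```

>>> apply_moves --targets '[[[0,0,-1],[0,0,0]],[[0,0,-2],[0,0,0]],[[0,0,-2],[0,0,0]]]'

```text
time_s: 5.65
tool_pos: [0.5018, 0.0453, 0.0212]
tool_rot: [180.0, -0.0, -171.9]
force: [-1.6, -0.4, 5.5]
grip_width: 0.0004
```

>>> apply_moves --targets '[[[0,0,-1],[0,0,0]],[[0,0,-2],[0,0,0]],[[0,0,-2],[0,0,0]]]'

```text
time_s: 5.95
tool_pos: [0.5019, 0.0454, 0.0206]
tool_rot: [179.9, -0.0, -171.9]
force: [-6.9, -0.5, 16.8]
grip_width: 0.0005
```

>>> apply_moves --targets '[[[0,0,20],[0,0,0]],[[0,0,60],[0,0,0]],[[-10,20,100],[0,0,0]],[[-20,60,120],[0,0,0]],[[-10,110,120],[0,0,0]],[[0,160,120],[0,0,0]],[[10,205,120],[0,0,0]],[[12,240,120],[0,0,0]]]' --hand 87

```text
time_s: 6.75
tool_pos: [0.5139, 0.289, 0.1385]
tool_rot: [179.9, 0.0, -171.7]
force: [0.7, 0.8, 0.1]
grip_width: 0.0564
```

```bash
python3 - <<'E'
from cell import env
import cv2
o=env.get_obs();print(o["qpos"],o["tool_pos"],o["force"])
p=env.read_camera("scene");cv2.imwrite("pics/s2.png",cv2.resize(p["image"][215:325,265:385,::-1],None,fx=5,fy=5,interpolation=2))
E
```

```text
[-40.4231782   14.10692736   9.8870009   98.62549365  -2.65120447
  67.41744864  68.45625012] [0.51393534 0.28897831 0.13850814] [0.67358318 0.81604831 0.08171179]
```

View pics/s2.png

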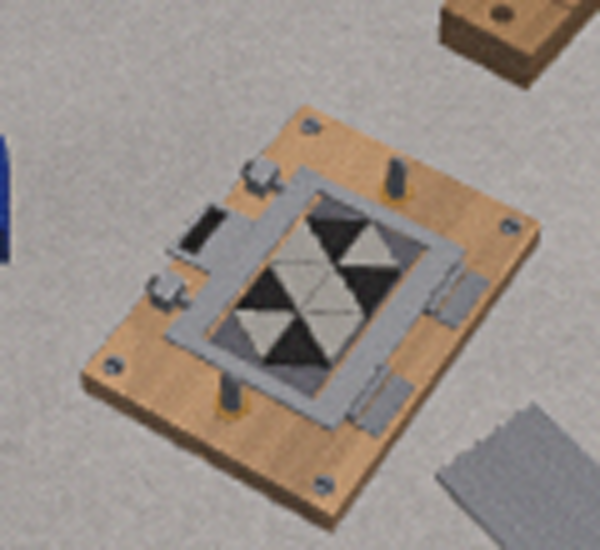

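```bash
python3 - <<'E'
from cell import env
from h import *
o=env.get_obs();print(o["tool_pos"],o["tool_rot"])
p=env.read_camera("scene");o=env.get_obs();print(o["tool_pos"],o["tool_rot"])
uv=lambda c:(np.array(c)+.5)/5-.5+[265,215]
m=[[165,338],[302,168],[203,232],[170,252]]
for a in(0,.04,.08):
    q=proj(p,place(.5594,.0536,.1492,[fr(a,.101,-.062,.0015),fr(a,.101,.062,.0015),fr(a,.118,0,.002),fr(a,.129,-.02,.0015)]))
    print(a,(q-[uv(c) for c in m]).round(2).tolist())
E
```

```text
[0.5123278  0.29590848 0.13825317] [ 1.79689109e+02  6.48284540e-02 -1.71348163e+02]
[0.51210322 0.29242953 0.13798548] [ 1.79826326e+02 -1.89039575e-02 -1.71357170e+02]
0 [[-0.42, -0.44], [-0.1, -0.44], [0.62, 0.15], [-0.93, -0.23]]
0.04 [[-0.45, -1.33], [-0.05, -1.38], [0.62, -0.92], [-0.97, -1.4]]
0.08 [[-0.43, -2.19], [0.05, -2.29], [0.68, -1.97], [-0.94, -2.54]]
```

>>> apply_moves --targets '[[[0,5,0],[0,0,-0.14]],[[0,15,0],[0,0,-0.28]],[[0,25,0],[0,0,-0.42]],[[1,33,0],[0,0,-0.56]],[[1,33,0],[0,0,-0.7]],[[1,33,-10],[0,0,-0.84]],[[1,33,-20],[0,0,-0.98]],[[1,33,-30],[0,0,-1.12]]]' --hand 87

```text
time_s: 7.65
tool_pos: [0.5149, 0.3175, 0.1081]
tool_rot: [-180.0, 0.0, 123.6]
force: [-0.8, -0.3, -0.3]
grip_width: 0.0865
```

>>> apply_moves --targets '[[[0,0,-10],[0,0,-0.14]],[[0,0,-20],[0,0,-0.28]],[[0,0,-30],[0,0,-0.42]],[[0,0,-40],[0,0,-0.524]],[[0,0,-40],[0,0,-0.524]],[[0,0,-40],[0,0,-0.524]],[[0,0,-40],[0,0,-0.524]]]'

```text
time_s: 8.35
tool_pos: [0.5152, 0.3183, 0.0692]
tool_rot: [180.0, -0.0, 94.0]
force: [0.5, -1.0, 0.0]
grip_width: 0.0872
```

>>> apply_moves --targets '[[[-1,7,-15],[0,0,0.005]],[[-1,7,-30],[0,0,0.005]],[[-1,7,-45],[0,0,0.005]],[[-1,7,-56],[0,0,0.005]],[[-1,7,-62],[0,0,0.005]],[[-1,7,-62],[0,0,0.005]]]'

```text
time_s: 8.95
tool_pos: [0.5131, 0.3246, 0.0051]
tool_rot: [-179.9, 0.1, 94.2]
force: [-0.1, 0.1, 0.2]
grip_width: 0.0871
```

>>> apply_moves --targets '[[[0,0,0],[0,0,0]],[[0,0,0],[0,0,0]],[[0,0,0],[0,0,0]],[[0,0,0],[0,0,0]],[[0,0,0],[0,0,0]]]' --hand 40 --squeeze 40

```text
time_s: 9.45
tool_pos: [0.5141, 0.3256, 0.007]
tool_rot: [180.0, -0.0, 94.2]
force: [0.3, 0.0, 0.6]
grip_width: 0.0577
```

>>> apply_moves --targets '[[[0,0,20],[0,0,0]],[[0,0,55],[0,0,0]],[[5,-25,85],[0,0,0.01]],[[12,-65,85],[0,0,0.025]],[[19,-110,85],[0,0,0.04]],[[26,-155,85],[0,0,0.055]],[[33,-200,85],[0,0,0.07]],[[40,-242,85],[0,0,0.076]]]'

```text
time_s: 10.25
tool_pos: [0.5533, 0.081, 0.0914]
tool_rot: [-180.0, 0.0, 98.6]
force: [0.8, 0.5, -2.6]
grip_width: 0.0575
```

>>> apply_moves --targets '[[[3,-18,0],[0,0,0]],[[5,-30,-8],[0,0,0]],[[5,-30,-16],[0,0,0]],[[5,-30,-24],[0,0,0]],[[5,-30,-30],[0,0,0]],[[5,-30,-30],[0,0,0]],[[5,-30,-30],[0,0,0]],[[5,-30,-30],[0,0,0]]]'

```text
time_s: 11.05
tool_pos: [0.559, 0.0539, 0.0619]
tool_rot: [180.0, -0.0, 98.6]
force: [0.7, 0.4, -1.4]
grip_width: 0.0578
```

```bash
python3 - <<'E'
from cell import env
import cv2,numpy as np
p=env.read_camera("top");o=env.get_obs();print(o["tool_pos"],o["tool_rot"],o["force"])
q=env.read_camera("scene")
a=cv2.resize(p["image"][190:280,265:375,::-1],None,fx=6,fy=6,interpolation=2);cv2.imwrite("pics/t3.png",a)
cv2.imwrite("pics/s3.png",cv2.resize(q["image"][205:325,265:385,::-1],None,fx=5,fy=5,interpolation=2))
E
```

```text
[0.55909071 0.05378191 0.06194034] [ 1.79954807e+02 -1.72648014e-03  9.86314130e+01] [-0.81682457 -0.52488292 -1.67366408]
```

View pics/t3.png

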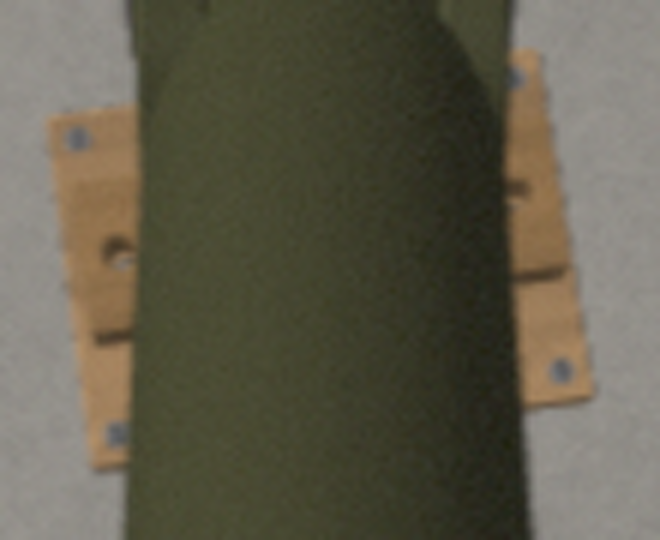

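View pics/s3.png

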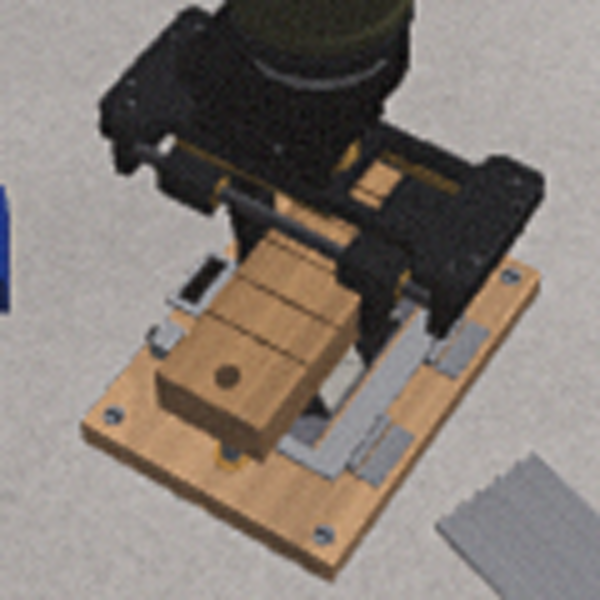

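```bash
python3 - <<'E'
from cell import env
from h import *
t=env.read_camera("top");s=env.read_camera("scene")
X=place(.5594,.0536,.1492,[[0,.075,.085],[0,-.075,.085]])
mt=(np.array([119,252])+.5)/6-.5+[265,190]; ms=(np.array([228,376])+.5)/5-.5+[265,205]
for p,m,i in((t,mt,0),(s,ms,1)):
    print(proj(p,X)[i],m,(ray(p,m,.085)-X[i])*1e3)
# corners of board near end B in scene: left(157,372)top, bottom (265,430)top
e=place(.5594,.0536,.1492,[[-.029,-.09,.085],[.029,-.09,.085]]);u=proj(s,e)
for k,c in enumerate([[157,374],[265,428]]):
    m=(np.array(c)+.5)/5-.5+[265,205];print(u[k],m,(ray(s,m,.085)-e[k])*1e3)
# B dowel in scene from s2 crop (tip 232,375)
E
```

```text
[284.56035556 231.04479785] [284.41666667 231.58333333] [-1.22394164e+00  2.98242643e-01 -4.16333634e-14]
[310.26859619 280.25619162] [310.2 279.8] [-9.49077993e-01  8.02803670e-01 -4.16333634e-14]
[295.96583643 279.05659896] [296.  279.4] [ 7.00648948e-01 -6.20280297e-01 -4.16333634e-14]
[317.30283737 290.97816425] [317.6 290.2] [-8.62953861e-01  1.94444890e+00 -4.16333634e-14]
```

>>> apply_moves --targets '[[[0.7,0,0],[0,0,0]],[[0.7,0,-3],[0,0,0]],[[0.7,0,-6],[0,0,0]],[[0.7,0,-8],[0,0,0]],[[0.7,0,-10],[0,0,0]],[[0.7,0,-12],[0,0,0]],[[0.7,0,-12],[0,0,0]]]'

```text
time_s: 11.95
tool_pos: [0.5593, 0.0533, 0.0492]
tool_rot: [-180.0, 0.0, 98.6]
force: [-0.3, -0.6, -2.8]
grip_width: 0.0576
```

>>> apply_moves --targets '[[[0,0,-1],[0,0,0]],[[0,0,-2],[0,0,0]],[[0,0,-3],[0,0,0]],[[0,0,-3],[0,0,0]]]'

```text
time_s: 12.35
tool_pos: [0.5597, 0.0535, 0.0466]
tool_rot: [180.0, -0.0, 98.6]
force: [-0.6, -0.4, -2.3]
grip_width: 0.0579
```

>>> apply_moves --targets '[[[0,0,-1],[0,0,0]],[[0,0,-2],[0,0,0]],[[0,0,-3],[0,0,0]],[[0,0,-4],[0,0,0]],[[0,0,-4],[0,0,0]]]'

```text
time_s: 12.85
tool_pos: [0.5598, 0.0536, 0.0426]
tool_rot: [180.0, -0.0, 98.6]
force: [1.8, 1.3, -1.6]
grip_width: 0.0578
```

>>> apply_moves --targets '[[[0,0,-1],[0,0,0]],[[0,0,-2],[0,0,0]],[[0,0,-3],[0,0,0]],[[0,0,-4],[0,0,0]],[[0,0,-4],[0,0,0]]]'

```text
time_s: 13.35
tool_pos: [0.5598, 0.0536, 0.0386]
tool_rot: [180.0, -0.0, 98.6]
force: [2.4, 1.3, -1.7]
grip_width: 0.0577
```

>>> apply_moves --targets '[[[0.4,0.2,-1],[0,0,0]],[[0.4,0.2,-2],[0,0,0]],[[0.4,0.2,-3],[0,0,0]],[[0.4,0.2,-4],[0,0,0]],[[0.4,0.2,-5],[0,0,0]],[[0.4,0.2,-5],[0,0,0]]]'

```text
time_s: 13.95
tool_pos: [0.5599, 0.0536, 0.0335]
tool_rot: [180.0, 0.0, 98.6]
force: [2.2, 2.0, -1.9]
grip_width: 0.0576
```

>>> apply_moves --targets '[[[0,0,-1],[0,0,0]],[[0,0,-2],[0,0,0]],[[0,0,-2.5],[0,0,0]],[[0,0,-2.5],[0,0,0]],[[0,0,-2.5],[0,0,0]]]'

```text
time_s: 14.45
tool_pos: [0.5599, 0.0536, 0.031]
tool_rot: [180.0, 0.0, 98.6]
force: [1.4, 1.7, -0.4]
grip_width: 0.0578
```

Bottom is near (the tool reads 31.0 mm, as expected). Now I press in small steps.

>>> apply_moves --targets '[[[0,0,-0.5],[0,0,0]],[[0,0,-1],[0,0,0]],[[0,0,-1],[0,0,0]],[[0,0,-1],[0,0,0]]]'

```text
time_s: 14.85
tool_pos: [0.5599, 0.0536, 0.031]
tool_rot: [-180.0, -0.0, 98.6]
force: [-2.5, 1.0, 6.4]
grip_width: 0.0579
```

>>> apply_moves --targets '[[[0,0,-0.5],[0,0,0]],[[0,0,-0.5],[0,0,0]],[[0,0,-0.5],[0,0,0]],[[0,0,-0.5],[0,0,0]]]'

```text
time_s: 15.25
tool_pos: [0.5599, 0.0536, 0.031]
tool_rot: [-180.0, -0.0, 98.6]
force: [-4.4, 1.0, 10.3]
grip_width: 0.0577
```

```bash
python3 - <<'E'
from cell import env
import cv2,numpy as np
q=env.read_camera("scene");f=[]
for i in range(4): env.read_camera("top");f.append(env.get_obs()["force"])
print(np.round(f,1),env.get_obs()["tool_pos"])
cv2.imwrite("pics/s4.png",cv2.resize(q["image"][205:325,265:385,::-1],None,fx=5,fy=5,interpolation=2))
E
```

```text
[[-3.5  1.3 10.2]
 [-3.3  1.3  8.7]
 [-2.7  1.2 10.7]
 [-2.6  1.  10.6]] [0.55983425 0.05359569 0.03096623]
```

View pics/s4.png

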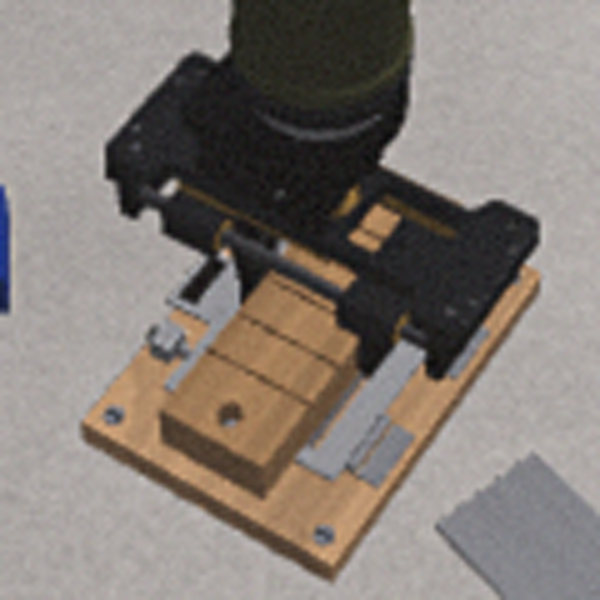

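The board lies flat on the tiles, with the dowel visible in the hole at (231,412). The frame is shut and the force holds steady at about 10 N, so I'm handing in.

```bash
python3 - <<'E'
from cell import env
print(env.sign_off())
E
```

```text
the job is handed in; nothing more can be done
None
```

The job is done and handed in at about 15.5 s. The frame is shut, the two-hole board is seated on the dowels, and the arm is still pressing it down.

- **Frame:** I swung it down by the tab and pressed until it stopped hard at 17 N. I felt no clear force peak at the catches. A picture afterwards matched an angle of about 0 rad and not 0.08, so it reads as shut.
- **Board:** I gripped the natural-wood board with the two holes and lowered it over both dowels with only about 2–3 N of sideways force. It stopped at a tool height of 31.0 mm, which puts its underside on the tiles at 24 mm. The last picture shows it flat with the near dowel inside its hole; the far hole was hidden by the gripper.
- **Press:** The wrist read 8.7 to 10.7 N downward over the last readings, plus the board's own weight of about 2 N. About 3 N of sideways force remained.
- **Disagreement:** The board lay along the world's y, not x as the text said, so I went by the pictures.
- **Other things:** I moved nothing else on the bench.

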